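# Take the finished rice roll out of the press

### The arm

A 6-joint arm with a two-finger parallel gripper is mounted at the origin on a cart in front of the work surface, level with it; the furniture and walls round the work are solid. World frame = base frame: x ahead of the robot, y to its left, z up, the work surface at z = 0. Lengths are in m, angles in rad, forces in N, time in s.
With the tool pointing down it reaches from about 0.35 to 0.975 m from the base axis. Payload 4.9 kg.
Tool frame: the origin (TCP) lies midway between the tips of the shut fingers; the grasp point (between the pads) lies behind it (manip.tcp_to_grasp is the z of the grasp point in the tool frame, in m); z points along the fingers, y is the direction in which the jaws open and shut (so a half turn about z gives the same grasp; the last joint's range is limited). The gripper opens to 85 mm and grips with 20 to 120 N. Pads are 22 mm wide; open, the fingers measure 114 mm over their backs; the gripper's body (76 mm by 85 mm) begins 54 mm behind the grasp point. The pads swing forward as they close: fully open they stand 13 mm farther back than shut.
Start: joints at [-1.433, 0.053, 1.613, -0, 1.476, -0.119], TCP at [0.159, -0.604, 0.196] pointing down, gripper open.
Joint ranges: [-3.01, 3.01], [-1.01, 2.22], [0.06, 2.58], [-1.02, 4.17], [0.09, 2.62], [-3.14, 3.14]. Speed limits (rad/s): [2.57, 2.57, 3.14, 3.14, 3.14, 3.14].

### API

Orientations are given as a unit quaternion [w, x, y, z].
In Python, from plant import status, vision, order, regions_of, manip gives the robot as it stands. The module is installed in compiled form; this text tells all that it offers.
- The arm moves only by the shell command python3 -m crank 'ROWS'. ROWS is JSON, one flat list of numbers, 5 for each row, row after row: the shift along the tool's x, y, z in mm, then the turn about the tool's z in degrees, then the opening in per cent of the stroke, from 0 (shut) to 100 (fully open). In form: [tx, ty, tz, yaw, fingers, tx, ty, tz, yaw, fingers, ...]. A call has exactly 10 rows; each row is the pose to reach, as a shift and turn from the pose commanded when the call began, along the tool's axes at that moment; what a row does not reach only later rows make up. A row lasts 1/10 s, in which the tool goes at most 50 mm and 8.59 degrees, less where a joint would pass 70% of its speed; a pose out of reach is approached as far as the arm can. A call with a gripper value outside its range is refused whole. The fingers move at their own pace and stop on an object; the grip force is fixed at half the most. Time passes only in rows, so rows that repeat a pose let the fingers close, or fill a call up. It gives the time, the measured TCP pose, the force and the opening at its end, in the units of the state.
- status.state(): the state, without advancing time (a new reading comes with each control period).
- vision.grab_frame(name): name is "scene" or "top" or "wrist"; returns (picture, depth): 420x560x3 uint8, red, green, blue; 420x560 float32, m along the optical axis (not along the pixel's ray), 0 where there is no reading.
- vision.get_calibration(name): a dict with "camera_matrix" (3x3 intrinsics, pixels), "R" (3x3) and "t" (3): a world point X has camera coordinates R X + t. Camera axes: x right, y down, z forward; pixel columns grow to the right and rows downward; lengths in m; the calibration is good to about 2 mm. A picture is of the moment at which its call begins: read the wrist's pose just before it. get_calibration takes no time and is no camera call; for the wrist camera it gives the pose at the moment of the call.
- order.job_done(): hands the job in, once; it reports no verdict.
Trained networks look in the newest picture that a camera, given by its name, has taken for a name from the list of things; names that differ only in an ending like _2 or _b are one class to them, and where a whole thing is asked for, a point or a joint stands for the part that bears it (a point fixed in the world has none). Each returns a list of dicts, best first, with "confidence" (0 to 1); they miss things now and then, are a little off and sometimes report something else, mostly with a low value. They report only what shows in the picture. A call takes as long as a camera call.
- regions_of(camera, name): "region" (420x560 bool, what is visible of it) and "extent" ([centre column, centre row, width, height] in pixels, round what is visible of it).
The state is a dict: "time": time; "joint_pos": joint angles; "joint_vel": joint speeds; "joint_efforts": joint torques, N m; "tool_pos": TCP position; "tool_rot": TCP orientation; "contact_force": force on the tool from outside, world axes, zero at the start; "ft_torque": the same for the moment, N m; "gripper_width": opening from 0.0 (shut) to 1.0 (fully open).
Only numpy, scipy, OpenCV 4.12 (cv2) and the standard library are available. Lean on these libraries where they do the work, as an engineer would, in place of code of your own. Each camera call takes 0.05 s, during which the arm holds its last target. There are 200 camera calls.

### The job

The wrapped rice roll in the sloping press is done. Slide the press's jaw fully open by its red handle, lift the roll out clear of the leaning blue guard, and lay it down, without dropping it, lengthwise along the middle of the steel tray. Leave the jaw open and the bottles, shaker and timer standing where they are.

Things in the scene. Friction and masses are not known exactly. Their poses are not given: they have to be found in the camera images.
- press: sloping steel roll press, fixed. Origin on the worktop below the middle of its bed; x from its low end (near the robot) to its high end, y left, z up. The bed rises 25 degrees along +x, its middle 90 mm above the origin. Below, u = up the slope, v = press y, w = bed's normal, leaning 25 degrees back to the low end. Bed 190 mm along u, v from -153 to 50 mm (100 mm along u beyond v = -50)
- press_cradle (a point): point of the press where the roll's centre lies: mid bed, 25 mm along w; axes as press. The roll lies along u. On its left are two fixed cheeks 50 mm high (v = 26.5 to 34.5 mm, u = 30 to 54 and -54 to -30 mm) with a 60 mm gap between, open down to the bed, for a finger. Two pegs at u = -63.5 mm keep the roll from sliding down
- guard_edge (a point): middle of the lower edge of the blue guard plate, 120 mm wide, 4 mm thick, which stands square to the bed at u = 81 to 85 mm from w = 70 to 200 mm and so overhangs the roll: a vertical hand at the roll would hit it; a hand along the bed's normal (fingers along -w) is clear. Axes as press
- press_jaw (a joint): sliding jaw, m: 0 shut, 0.065 fully open (stop); slides along press -y (right), about 4 N friction, stays where left; starts 0 to 0.006. Plate 8 mm thick, u = -54 to 54 mm, up to w = 56 mm, inner face at v = -(27.5 mm + joint). Two lips at its top (u = 30 to 54 and -54 to -30 mm, w = 52 to 57) reach 14 mm in over the roll and hold it down when shut
- jaw_grip (a point): grasp point on the jaw's red upright handle: a tab 12 mm thick along v, 36 mm along u, standing along w; its top is 20 mm beyond this point, the jaw's foot 38 mm below it; 32 mm of room between tab and jaw plate. Its axes are u (x), v (y), w (z). It lies 73.5 mm + joint to the right of the bed's middle line
- roll: ivory wrapped rice roll with twisted paper ends, loose, 0.16 to 0.32 kg; round, 54 mm thick (50 mm high), 154 mm long over the paper ends (stiff body 118 mm); origin on its underside below its middle, its y axis runs along its length, its z axis points out of the bed at the start. Grasp across its middle
- roll_center (a point): centre of the roll, 25 mm above its origin; axes as roll
- tray: shallow steel tray, fixed, 183 x 263 mm, rim 36 mm high; origin under its middle, 2 mm above the worktop; y axis along its 263 mm length. Flat inner floor about 128 x 200 mm, up to 7 mm above the origin; a roll that lies in it has its centre about 25 to 32 mm above the origin
- soy_bottle: dark bottle with a red cap, 58 mm thick, 206 mm tall, loose bystander; origin under its middle
- sauce_red: red squeeze bottle with a white nozzle, 52 mm thick, 165 mm tall, loose bystander; origin under its middle
- pepper_shaker: small clear shaker with a grey top, 44 mm thick, 90 mm tall, loose bystander; origin under its middle
- kitchen_timer: white kitchen timer with a red top, 65 mm thick, 46 mm high, loose bystander; origin under its middle

How it is judged:
By the outcome, as a careful person would: the job done as asked, in the order asked, and still so for the second after the job is handed in, with the robot touching nothing.
It also fails if it takes over 53 s, if anything falls off the work surface, if the arm or the gripper's body presses on something with over 40 N, if the wrist force passes 120 N, or if a joint passes its speed limit or range.

## Working session

There is one attempt and no reset: what is moved stays moved. The work goes in short steps, Python scripts to look and compute and a shell command to move; the robot and the scene stay as the last step left them, time stands still between calls to the robot, and variables do not carry over. Pictures are saved under pics/ and viewed, on a budget of 10 in all, crops included, one or two more only if the job needs it, and the job is handed in when it is done.

```bash
mkdir -p pics
cat > h.py <<'E'
import numpy as np, cv2
from plant import status, vision, order, regions_of, manip
from scipy.spatial.transform import Rotation as R
def cloud(cam,d):
    c=vision.get_calibration(cam);K=c["camera_matrix"];v,u=np.mgrid[:420,:560]
    P=np.stack([(u-K[0][2])/K[0][0]*d,(v-K[1][2])/K[1][1]*d,d],-1)
    return (P-np.array(c["t"]))@np.array(c["R"])
def save(n,*cams):
    fs=[vision.grab_frame(c) for c in cams]
    im=np.hstack([f[0] for f in fs])[:,:,::-1]
    if im.shape[1]>800: im=cv2.resize(im,None,fx=800/im.shape[1],fy=800/im.shape[1],interpolation=cv2.INTER_AREA)
    cv2.imwrite(f"pics/{n}.png",im); return fs
def rot():
    q=status.state()["tool_rot"]; return R.from_quat([q[1],q[2],q[3],q[0]]).as_matrix()
E
python3 - <<'E'
from h import *
np.set_printoptions(precision=4,suppress=True)
s=status.state();print(s);print(rot());print([a for a in dir(manip) if a[0]!='_'],manip.tcp_to_grasp)
save("a","scene");
E
python3 - <<'E'
from h import *
np.set_printoptions(precision=4,suppress=True)
for cam in("top","scene"):
  im,d=vision.grab_frame(cam)
  cv2.imwrite(f"pics/{cam}1.png",im[:,:,::-1])
  np.savez(cam+".npz",im=im,d=d,P=cloud(cam,d))
  P=cloud(cam,d)
  for n in ["press","guard_edge","press_jaw","jaw_grip","roll","tray","soy_bottle","sauce_red","pepper_shaker","kitchen_timer"]:
    for r in regions_of(cam,n)[:2]:
      m=r["region"]&(d>0)
      if m.any(): print(cam,n,round(r["confidence"],2),np.round(r["extent"]),np.median(P[m],0),np.percentile(P[m],2,0),np.percentile(P[m],98,0))
print(status.state()["time"])
E
```

```text
{'time': 0.0, 'joint_pos': array([-1.433 ,  0.0534,  1.6143,  0.    ,  1.476 , -0.119 ]), 'joint_vel': array([-0.0004,  0.0003,  0.0006,  0.0012,  0.0008,  0.0002]), 'joint_efforts': array([  0.0014, -39.3682, -37.0172,   0.0001,   0.0071,   0.    ]), 'tool_pos': array([ 0.1586, -0.6038,  0.1945]), 'tool_rot': array([-0.001 ,  0.9918,  0.128 , -0.    ]), 'contact_force': array([-0.2084,  0.9624, -0.2492]), 'ft_torque': array([ 0.008 , -0.0014,  0.0195]), 'gripper_width': 0.9973907827159957}
[[ 0.9672  0.254  -0.0003]
 [ 0.254  -0.9672  0.002 ]
 [ 0.0002 -0.002  -1.    ]]
['IKError', 'tcp_to_grasp'] -0.0187
top press 0.9 [348. 243.  95.  86.] [ 0.5817 -0.0563  0.1099] [ 0.4877 -0.1656  0.0526] [0.6552 0.0384 0.3072]
top guard_edge 0.76 [348. 244.  95.  87.] [ 0.5814 -0.0556  0.1096] [ 0.4864 -0.1639  0.051 ] [0.656  0.0393 0.3072]
top press_jaw 0.66 [355. 253.  32.  46.] [ 0.5757 -0.0803  0.1252] [ 0.5141 -0.1109  0.0901] [ 0.607  -0.0439  0.159 ]
top jaw_grip 0.84 [354. 252.  35.  44.] [ 0.576  -0.0787  0.1248] [ 0.5134 -0.111   0.0902] [ 0.6113 -0.0397  0.1594]
top roll 0.55 [331. 2
[... 2070 characters left out ...]
ed 0.68 [231. 206.  11.  55.] [0.783  0.0492 0.0703] [0.7705 0.033  0.0067] [0.8008 0.0545 0.139 ]
scene sauce_red 0.64 [330. 193.  43.  31.] [ 0.5696 -0.0709  0.1376] [ 0.5145 -0.3472  0.022 ] [ 0.687  -0.0336  0.161 ]
scene pepper_shaker 0.92 [220. 231.  11.  37.] [0.7446 0.1338 0.0472] [0.7384 0.1142 0.0025] [0.7605 0.1447 0.0883]
scene pepper_shaker 0.58 [318. 189.  77. 141.] [ 0.5704 -0.0112  0.1121] [ 0.4798 -0.1094  0.0005] [0.6569 0.0473 0.3025]
scene kitchen_timer 0.89 [232. 274.  27.  33.] [0.6377 0.2142 0.0301] [0.617  0.1803 0.0031] [0.6711 0.2333 0.0452]
scene kitchen_timer 0.49 [322. 188.  75. 142.] [ 0.57   -0.0119  0.1121] [ 0.4797 -0.1064  0.0041] [0.6521 0.0473 0.3036]
1.15
```

```bash
python3 -m crank --help 2>&1 | head -20
```

```text
invalid input: not JSON, or not a number
```

Run:
```python
import numpy as np,cv2
a=np.load("top.npz");s=np.load("scene.npz")
A=cv2.resize(a["im"][140:320,90:430],(800,424),interpolation=cv2.INTER_CUBIC)
B=cv2.resize(s["im"][90:440,180:420],(360,495),interpolation=cv2.INTER_CUBIC)
cv2.imwrite("pics/topc.png",A[:,:,::-1]);cv2.imwrite("pics/scenec.png",cv2.resize(s["im"][100:300,180:440],(780,600),interpolation=cv2.INTER_CUBIC)[:,:,::-1])
```

```text
(no output)
```

View pics/topc.png

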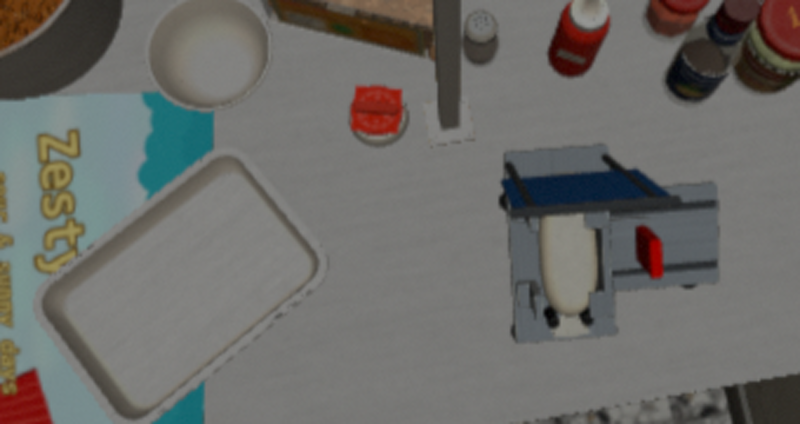

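View pics/scenec.png

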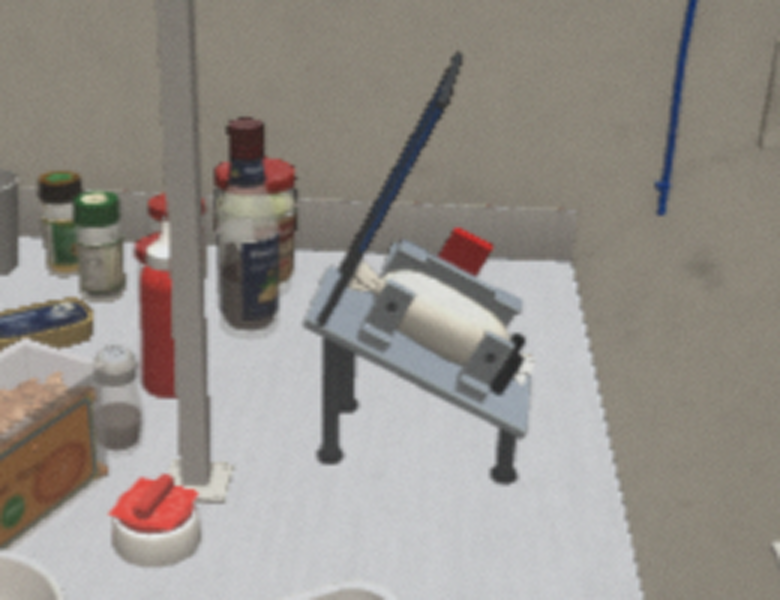

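Run:
```python
from h import *
np.set_printoptions(precision=4,suppress=True)
for cam in("top","scene"):
  a=np.load(cam+".npz");im=a["im"].astype(int);P=a["P"];d=a["d"]
  box=(d>0)&(P[...,0]>.46)&(P[...,0]<.70)&(P[...,1]>-.2)&(P[...,1]<.07)&(P[...,2]>.03)
  r,g,b=im[...,0],im[...,1],im[...,2]
  for n,m in {"guard":box&(b>r*1.6)&(P[...,2]>.15),"red":box&(r>2*g)&(r>90),"ivory":box&(r-b>25)&(r<1.5*g)}.items():
    Q=P[m]
    if len(Q)<20: print(cam,n,len(Q));continue
    c=np.median(Q,0);Q=Q[np.abs(Q-c).max(1)<.12]
    for _ in range(4):
      c=Q.mean(0);U,S,V=np.linalg.svd(Q-c,full_matrices=False)
      e=np.abs((Q-c)@V[2]); 
      if n=="guard": Q=Q[e<max(.004,2*np.median(e))]
    print(cam,n,len(Q),c,"\n",V,S/np.sqrt(len(Q)),"min",np.percentile(Q,1,0),"max",np.percentile(Q,99,0))
# tray rim
a=np.load("top.npz");P=a["P"];m=(P[...,0]>.2)&(P[...,0]<.6)&(P[...,1]>.15)&(P[...,1]<.5)&(P[...,2]>.030)&(P[...,2]<.045)
m=cv2.morphologyEx(m.astype(np.uint8),cv2.MORPH_OPEN,np.ones((1,1)))
n,l,st,_=cv2.connectedComponentsWithStats(m);k=1+st[1:,4].argmax()
Q=P[l==k][:,:2].astype(np.float32);print("tray",len(Q),cv2.minAreaRect(Q*1000))
```

```text
top guard 705 [ 0.5829 -0.0179  0.2478] 
 [[-0.1686  0.8704 -0.4626]
 [ 0.5456 -0.3085 -0.7792]
 [-0.8209 -0.3838 -0.4229]] [0.0326 0.0321 0.0003] min [ 0.545  -0.0744  0.195 ] max [0.6226 0.0393 0.2945]
top red 85 [ 0.5718 -0.1059  0.1532] 
 [[-0.8157 -0.4223 -0.3953]
 [ 0.4461 -0.8943  0.0349]
 [-0.3683 -0.1479  0.9179]] [0.0099 0.0031 0.0018] min [ 0.557  -0.1153  0.1449] max [ 0.5878 -0.0965  0.1606]
top ivory 1
scene guard 74 [0.5555 0.0336 0.2517] 
 [[ 0.3838  0.1761 -0.9065]
 [ 0.4455 -0.8952  0.0147]
 [-0.8089 -0.4094 -0.422 ]] [0.0334 0.0069 0.0009] min [0.5349 0.0107 0.1967] max [0.5793 0.0447 0.2978]
scene red 151 [ 0.5731 -0.0999  0.1431] 
 [[-0.8539 -0.4164 -0.3121]
 [ 0.2427  0.2118 -0.9467]
 [-0.4603  0.8842  0.0798]] [0.0096 0.0082 0.0022] min [ 0.5568 -0.1116  0.1266] max [ 0.5894 -0.0905  0.1587]
scene ivory 11
tray 1684 ((408.2594909667969, 318.29742431640625), (184.71067810058594, 263.34246826171875), 60.44290542602539)
```

```bash
python3 -m crank '[0,0,-50,-8,100,0,0,-100,-8,100,0,0,-150,-8,100,0,0,-200,-8,100,0,0,-250,-8,100,0,0,-300,-8,100,0,0,-350,-8,100,0,0,-350,-8,100,0,0,-350,-8,100,0,0,-350,-8,100]'
```

```text
time: 2.15
tool_pos: [0.1587, -0.6046, 0.5438]
tool_rot: [-0.001, 0.98, 0.197, 0.0]
contact_force: [-0.2, -1.4, -0.5]
gripper_width: 1.004
```

```bash
cat >> h.py <<'E'
psi=np.radians(25.);ca,sa=np.cos(np.radians(25)),np.sin(np.radians(25))
U=np.array([np.cos(psi)*ca,np.sin(psi)*ca,sa]);V=np.array([-np.sin(psi),np.cos(psi),0]);W=np.cross(U,V)
E
python3 - <<'E'
from h import *
np.set_printoptions(precision=4,suppress=True)
B=np.stack([U,V,W])
for cam in("top","scene"):
  a=np.load(cam+".npz");im=a["im"].astype(int);P=a["P"];d=a["d"]
  box=(d>0)&(P[...,0]>.42)&(P[...,0]<.72)&(P[...,1]>-.22)&(P[...,1]<.09)&(P[...,2]>.03)
  r,g,b=im[...,0],im[...,1],im[...,2]
  q=P[box]@B.T; gm=(b>r*1.6)[box]&(P[box][:,2]>.17); 
  print(cam,"guard uvw pct",np.percentile(q[gm],[1,50,99],axis=0))
  rm=((r>2*g)&(r>90))[box]; print("red",np.percentile(q[rm],[2,50,98],axis=0))
  # bed: w mode
  h,e=np.histogram(q[:,2],bins=np.arange(-.4,.2,.002));k=h.argmax();print("bed w",e[k],h[k]); bm=np.abs(q[:,2]-e[k]-.001)<.004
  print("bed",np.percentile(q[bm],[0.5,1,50,99,99.5],axis=0))
  rollm=((r+g+b>450)&(r-b>8))[box]&(q[:,2]>e[k]+.02); print("roll",rollm.sum(),np.percentile(q[rollm],[2,50,98],axis=0) if rollm.any() else 0)
  # pole
  m=(d>0)&(P[...,2]>.35)&(P[...,0]<1.0)&(P[...,0]>.3);print("high pts",m.sum(),np.percentile(P[m],[1,50,99],axis=0) if m.any() else 0)
print(vision.get_calibration("top")["t"],vision.get_calibration("top")["R"])
E
```

```text
top guard uvw pct [[ 0.5761 -0.3201 -0.0538]
 [ 0.5767 -0.2628  0.0064]
 [ 0.5778 -0.2048  0.0562]]
red [[ 0.4769 -0.3432 -0.0665]
 [ 0.494  -0.3378 -0.061 ]
 [ 0.5096 -0.3324 -0.0586]]
bed w -0.13199999999999978 1075
bed [[ 0.3981 -0.4152 -0.1345]
 [ 0.3992 -0.4138 -0.1342]
 [ 0.4926 -0.3216 -0.1306]
 [ 0.5861 -0.2139 -0.1273]
 [ 0.5865 -0.2136 -0.1272]]
roll 0 0
high pts 38465 [[ 0.4849 -0.2921  0.3575]
 [ 0.6373  0.2924  0.5179]
 [ 0.9809  0.499   0.5346]]
scene guard uvw pct [[ 0.5739 -0.2236 -0.0511]
 [ 0.5754 -0.2034  0.0104]
 [ 0.5772 -0.201   0.0603]]
red [[ 0.4775 -0.3387 -0.0866]
 [ 0.493  -0.3325 -0.0715]
 [ 0.5087 -0.3292 -0.0604]]
bed w -0.13199999999999978 579
bed [[ 0.3986 -0.4003 -0.1349]
 [ 0.3992 -0.3873 -0.1348]
 [ 0.5031 -0.2343 -0.1309]
 [ 0.5865 -0.2112 -0.1277]
 [ 0.5869 -0.2107 -0.1273]]
roll 295 [[ 0.4427 -0.2811 -0.1074]
 [ 0.4915 -0.2464 -0.0932]
 [ 0.565  -0.2378 -0.0836]]
high pts 42243 [[ 0.3272 -0.6084  0.3541]
 [ 0.5241  0.1206  0.4952]
 [ 0.9583  0.6334  0.5392]]
[-0.1217  0.5929  0.8577] [[ 0.3455 -0.9384  0.0052]
 [-0.9093 -0.3361 -0.2456]
 [ 0.2322  0.0801 -0.9694]]
```

Run:
```python
from h import *
np.set_printoptions(precision=3,suppress=True)
a=np.load("top.npz");s=np.load("scene.npz")
im=np.hstack([a["im"],s["im"]]);cv2.imwrite("pics/both.png",cv2.resize(im,(800,300),interpolation=cv2.INTER_AREA)[:,:,::-1])
H=np.zeros((26,40))
for z in (a,s):
  P=z["P"][z["d"]>0]
  ix=((P[:,0]+.3)/.05).astype(int);iy=((P[:,1]+1)/.05).astype(int);ok=(P[:,0]>-.3)&(ix>=0)&(ix<26)&(iy>=0)&(iy<40)
  np.maximum.at(H,(ix[ok],iy[ok]),P[ok,2])
print("rows x from -0.3 step .05; cols y from -1.0 step .05; max z cm")
for i in range(26): print("%5.2f"%(-.3+.05*i)," ".join("%3d"%(100*h) if h>0.02 else "  ." for h in H[i]))
```

```text
rows x from -0.3 step .05; cols y from -1.0 step .05; max z cm
-0.30   .   .   .   .   .   .   .   .   .   .   .   .   .   .   .   .   .   .   .   .   .   .   .   .   .   .   .   .   .   .   .   .   .   .   .   .   .   .   .   .
-0.25   .   .   .   .   .   .   .   .   .   .   .   .   .   .   .   .   .   .   .   .   .   .   .   .   .   .   .   .   .   .   .   .   .   .   .   .   .   .   .   .
-0.20   .   .   .   .   .   .   .   .   .   .   .   .   .   .   .   .   .   .   .   .   .   .   .   .   .   .   .   .   .   .   .   .   .   .   .   .   .   .   .   .
-0.15   .   .   .   .   .   .   .   .   .   .   .   .   .   .   .   .   .   .   .   .   .   .   .   .   .   .   .   .   .   .   .   .   .   .   .   .   .   .   .   .
-0.10   .   .   .   .   .   .   .   .   .   .   .   .   .   .   .   .   .   .   .   .   .   .   .   .   .   .   .   .   .   .   .   .   .   .   .   .   .   .   .   .
-0.05   .   .   .   .   .   .   .   .   .   .   .   .   .   .   .   .   .   .   .   .   .   .   .   .   .   .   .   .   .   .   .   .   .   .   .   .   .   .   .   .
 0.00   .   .   .   .   .   .   .   .   .
[... 2578 characters left out ...]
  15   .   .   .   .   .   .   .   .
 0.80   .   .   .   .   .   .   .   .   .   .   .   .   .  54  22  13  13  20  20   8  13   4   .  10  53  52  15  16  16  16  16  12   .   .   .   .   .   .   .   .
 0.85   .   .   .   .   .   .   .   .   .   .   .   .   .  54  54  13  13  13   9   9   .   .   .   .  53  53  52  16  16  16  16  11   .   .   .   .   .   .   .   .
 0.90   .   .   .   .   .   .   .   .   .   .   .   .   .   .  54  54   9   9  10   2   2   2   .   .   .  53  52  52  52  18  16   .   .   .   .   .   .   .   .   .
 0.95   .   .   .   .   .   .   .   .   .   .   .   .   .   .  41  54  54   8  10  10   2   2   .   .   .  53  53  16  16  18   .   .   .   .   .   .   .   .   .   .
```

View pics/both.png

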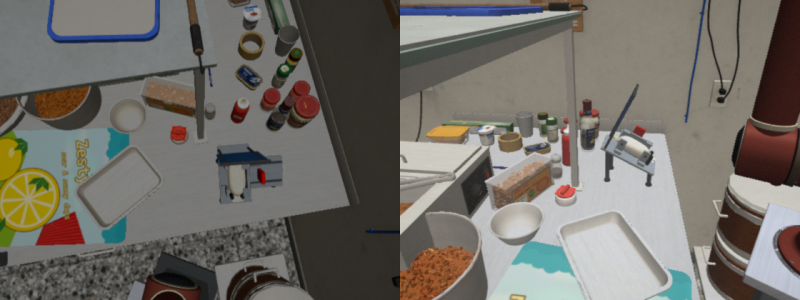

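```bash
python3 -m crank '[38,-32,0,-2.3,100,76,-64,0,-2.3,100,115,-96,0,-2.3,100,153,-128,0,-2.3,100,191,-160,0,-2.3,100,230,-192,0,-2.3,100,268,-224,0,-2.3,100,306,-256,0,-2.3,100,345,-288,0,-2.3,100,383,-320,0,-2.3,100]'; python3 -c "
from h import *
np.set_printoptions(precision=4,suppress=True)
s=status.state();print(s['time'],s['joint_pos'],s['tool_pos']);print(rot())"
```

```text
time: 3.15
tool_pos: [0.3887, -0.1595, 0.5431]
tool_rot: [-0.001, 0.976, 0.216, -0.001]
contact_force: [0.4, -1.0, 0.2]
gripper_width: 1.001
3.15 [-0.567  -0.385   1.427   0.      2.1033  0.5677] [ 0.3887 -0.1595  0.5431]
[[ 0.9064  0.4225 -0.0031]
 [ 0.4225 -0.9064  0.002 ]
 [-0.002  -0.0032 -1.    ]]
```

```bash
python3 -m crank '[16,-48,0,0,100,32,-96,0,0,100,48,-144,0,0,100,60,-192,0,0,100,70,-240,0,0,100,80,-288,0,0,100,88,-336,0,0,100,95,-383,0,0,100,95,-383,-50,0,100,95,-383,-100,0,100]'; python3 -c "
from h import *
np.set_printoptions(precision=4,suppress=True)
s=status.state();print(s['time'],s['joint_pos'],s['tool_pos']);print(rot())"
python3 -m crank '[0,0,-50,0,100,0,0,-100,0,100,0,0,-150,0,100,0,0,-200,0,100,0,0,-250,0,100,0,0,-300,0,100,0,0,-350,0,100,0,0,-400,0,100,0,0,-450,0,100,0,0,-500,0,100]'; python3 -c "
from h import *
np.set_printoptions(precision=4,suppress=True)
s=status.state();print(s['time'],s['joint_pos'],s['tool_pos']);print(rot())"
```

```text
time: 4.15
tool_pos: [0.3117, 0.2275, 0.6413]
tool_rot: [0.001, 0.976, 0.219, -0.006]
contact_force: [-0.1, -0.1, 1.4]
gripper_width: 0.996
4.15 [ 0.4371 -0.3513  1.2253 -0.0001  2.2793  1.5661] [0.3117 0.2275 0.6413]
[[ 0.9039  0.4275 -0.0106]
 [ 0.4275 -0.904  -0.005 ]
 [-0.0117 -0.     -0.9999]]
time: 5.15
tool_pos: [0.3196, 0.2285, 0.8489]
tool_rot: [-0.005, 0.976, 0.216, 0.024]
contact_force: [0.6, 0.7, 0.3]
gripper_width: 0.997
5.15 [0.4305 0.0165 0.4566 0.0003 2.6189 1.565 ] [0.3196 0.2285 0.8489]
[[ 0.9051  0.4228  0.0449]
 [ 0.4223 -0.9062  0.0208]
 [ 0.0495  0.0002 -0.9988]]
```

```bash
python3 -m crank '[0,0,-50,0,100,0,0,-100,0,100,0,0,-150,0,100,0,0,-200,0,100,0,0,-250,0,100,0,0,-300,0,100,0,0,-350,0,100,0,0,-400,0,100,0,0,-450,0,100,0,0,-500,0,100]'; python3 -c "
from h import *
np.set_printoptions(precision=4,suppress=True)
s=status.state();print(s['time'],s['joint_pos'],s['tool_pos']);print(rot())"
```

```text
time: 6.15
tool_pos: [0.3134, 0.2242, 0.8683]
tool_rot: [-0.011, 0.975, 0.216, 0.05]
contact_force: [-0.1, -0.6, -0.2]
gripper_width: 1.003
6.15 [0.4266 0.0222 0.3989 0.0011 2.619  1.5619] [0.3134 0.2242 0.8683]
[[ 0.9015  0.4228  0.092 ]
 [ 0.4207 -0.9062  0.0424]
 [ 0.1013  0.0004 -0.9949]]
```

```bash
python3 -m crank '[-30,0,-30,0,100,-60,0,-60,0,100,-80,0,-80,0,100,-80,0,-80,0,100,-80,0,-80,0,100,-80,0,-80,0,100,-80,0,-80,0,100,-80,0,-80,0,100,-80,0,-80,0,100,-80,0,-80,0,100]'; python3 -c "
from h import *
np.set_printoptions(precision=4,suppress=True)
s=status.state();print(s['time'],s['joint_pos'],s['tool_pos']);print(rot())"
```

```text
time: 7.15
tool_pos: [0.2433, 0.1936, 0.8837]
tool_rot: [-0.016, 0.973, 0.216, 0.075]
contact_force: [0.3, -0.7, 0.3]
gripper_width: 1.001
7.15 [ 0.4329 -0.1303  0.4993 -0.0032  2.619   1.5643] [0.2433 0.1936 0.8837]
[[ 0.8955  0.4226  0.1395]
 [ 0.4179 -0.9063  0.0627]
 [ 0.1529  0.0021 -0.9882]]
```

```bash
for i in 1 2 3 4; do :; done
python3 -m crank '[0,0,-50,0,100,0,0,-100,0,100,0,0,-120,0,100,0,0,-120,0,100,0,0,-120,0,100,0,0,-120,0,100,0,0,-120,0,100,0,0,-120,0,100,0,0,-120,0,100,0,0,-120,0,100]' | head -3
python3 -m crank '[0,0,-50,0,100,0,0,-100,0,100,0,0,-120,0,100,0,0,-120,0,100,0,0,-120,0,100,0,0,-120,0,100,0,0,-120,0,100,0,0,-120,0,100,0,0,-120,0,100,0,0,-120,0,100]' | head -3
python3 -m crank '[0,0,-50,0,100,0,0,-100,0,100,0,0,-120,0,100,0,0,-120,0,100,0,0,-120,0,100,0,0,-120,0,100,0,0,-120,0,100,0,0,-120,0,100,0,0,-120,0,100,0,0,-120,0,100]' | head -3
python3 -c "
from h import *
np.set_printoptions(precision=4,suppress=True)
s=status.state();print(s['time'],s['joint_pos'],s['tool_pos']);print(rot())"
```

```text
time: 8.15
tool_pos: [0.2394, 0.1952, 0.903]
tool_rot: [-0.021, 0.971, 0.215, 0.1]
time: 9.15
tool_pos: [0.2296, 0.1941, 0.9199]
tool_rot: [-0.025, 0.968, 0.215, 0.124]
time: 10.15
tool_pos: [0.2144, 0.191, 0.9352]
tool_rot: [-0.03, 0.965, 0.214, 0.147]
10.15 [ 0.4894 -0.0984  0.3207 -0.0411  2.619   1.5852] [0.2144 0.191  0.9352]
[[ 0.8653  0.422   0.2704]
 [ 0.4044 -0.9066  0.1208]
 [ 0.2961  0.0048 -0.9551]]
```

```bash
cat >> h.py <<'E'
M0=np.array([.4925,-.2626,-.131]); B=np.stack([U,V,W])
def pw(u,v,w): return B.T@(M0+np.array([u,v,w])/1000)   # press uvw mm -> world
def goto(g,back=0,name="",off=-.0187):
    """tool shift mm so that grasp point is at g, retreated by back mm along tool z"""
    Rm=rot();p=np.array(status.state()["tool_pos"]);t=g-Rm[:,2]*(off+back/1000)
    print(name,"shift mm",np.round(Rm.T@(t-p)*1000,1),"tcp",np.round(t,4))
def grip_uvw():
    Rm=rot();p=np.array(status.state()["tool_pos"])-.0187*Rm[:,2]; return (B@p-M0)*1000
E
python3 -m crank '[0,0,-50,0,100,0,0,-100,0,100,0,0,-120,0,100,0,0,-120,0,100,0,0,-120,0,100,0,0,-120,0,100,0,0,-120,0,100,0,0,-120,0,60,0,0,-120,0,30,0,0,-120,0,30]' | head -3
python3 - <<'E'
from h import *
np.set_printoptions(precision=4,suppress=True)
s=status.state();print(s['time'],s['joint_pos'],s['tool_pos']);Rm=rot();print(Rm);print("tool y in uvw",B@Rm[:,1],"z",B@Rm[:,2])
goto(np.array([.40,-.14,.45]),0,"wp"); goto(pw(0,-75,50),100,"appr"); goto(pw(0,-75,50),0,"grip")
E
```

```text
time: 11.15
tool_pos: [0.1944, 0.1866, 0.949]
tool_rot: [-0.035, 0.962, 0.213, 0.169]
11.15 [ 0.5314 -0.1075  0.2846 -0.0756  2.619   1.5937] [0.1944 0.1866 0.949 ]
[[ 0.8521  0.4217  0.3099]
 [ 0.3984 -0.9067  0.1384]
 [ 0.3393  0.0055 -0.9407]]
tool y in uvw [ 0.0014 -1.      0.0054] z [-0.09   -0.0055 -0.9959]
wp shift mm [-124.3  380.   506.6] tcp [ 0.4058 -0.1374  0.4324]
appr shift mm [-64.6 419.8 763.6] tcp [ 0.553  -0.1141  0.2112]
grip shift mm [-64.6 419.8 863.6] tcp [ 0.584  -0.1003  0.1171]
```

```bash
python3 -m crank '[-9,29,39,0,30,-19,58,78,0,30,-29,87,117,0,30,-38,117,156,0,30,-48,146,195,0,30,-58,175,234,0,30,-67,205,273,0,30,-77,234,312,0,30,-86,263,351,0,30,-96,293,390,0,30]'
python3 -m crank '[0,16,46,0,30,0,32,92,0,30,0,48,138,0,30,2,64,184,0,30,5,80,230,0,30,12,96,276,0,30,22,112,322,0,30,31,127,366,0,30,31,127,374,0,30,31,127,374,0,30]'
python3 - <<'E'
from h import *
np.set_printoptions(precision=4,suppress=True)
s=status.state();Rm=rot();print(s['joint_pos'],"y",B@Rm[:,1],"z",B@Rm[:,2]); print(grip_uvw())
save("b","top","scene")
for cam in ("top","scene"):
  P=cloud(cam,vision.grab_frame(cam)[1])
  for r in regions_of(cam,"jaw_grip")[:1]: q=P[r["region"]]@B.T-M0;print(cam,r["confidence"],np.percentile(q,[5,50,95],axis=0)*1000)
goto(pw(0,-75,50),0,"grip")
E
```

```text
time: 12.15
tool_pos: [0.3523, -0.0568, 0.5614]
tool_rot: [-0.034, 0.962, 0.213, 0.169]
contact_force: [0.5, -0.0, -0.0]
gripper_width: 0.303
time: 13.15
tool_pos: [0.5468, -0.1056, 0.2199]
tool_rot: [-0.036, 0.962, 0.213, 0.167]
contact_force: [-0.8, -0.5, 1.3]
gripper_width: 0.3
[-0.4784 -0.3226  1.9429  0.2782  1.316   0.6135] y [ 0.0001 -1.      0.0009] z [-0.0934 -0.0009 -0.9956]
[ 10.9012 -64.2256 158.3492]
top 0.85 [[-45.7694 -77.2461  10.5333]
 [  1.4311 -50.6317  52.2434]
 [ 36.9358 -19.3487  70.3621]]
scene 0.87 [[-45.5289 -71.9792  39.9856]
 [ -0.2174 -30.9497  52.7189]
 [ 46.4794 -16.5934  68.0929]]
grip shift mm [ -4.2   7.9 114.2] tcp [ 0.5841 -0.1003  0.1172]
```

View pics/b.png

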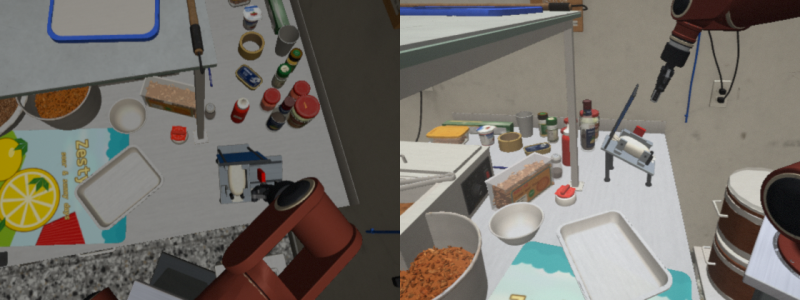

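```bash
python3 -m crank '[-4,8,20,0,30,-4,8,40,0,30,-4,8,60,0,30,-4,8,80,0,30,-4,8,100,0,30,-4,8,112,0,30,-4,8,112,0,30,-4,8,112,0,0,-4,8,112,0,0,-4,8,112,0,0]'
python3 -c "
from h import *
np.set_printoptions(precision=2,suppress=True)
print(grip_uvw())"
```

```text
time: 14.45
tool_pos: [0.5831, -0.1004, 0.1177]
tool_rot: [-0.034, 0.962, 0.213, 0.17]
contact_force: [-1.0, -1.6, 0.1]
gripper_width: 0.109
[ -0.6  -74.71  50.9 ]
```

```bash
python3 -m crank '[0,8,0,0,0,0,18,0,0,0,0,28,0,0,0,0,38,0,0,0,0,48,0,0,0,0,58,0,0,0,0,64,0,0,0,0,67,0,0,0,0,67,0,0,0,0,67,0,0,0]'
python3 -c "
from h import *
np.set_printoptions(precision=2,suppress=True)
print(grip_uvw())"
```

```text
time: 15.45
tool_pos: [0.6103, -0.1588, 0.1176]
tool_rot: [-0.037, 0.962, 0.214, 0.168]
contact_force: [-6.6, 6.2, 7.1]
gripper_width: 0.101
[  -0.63 -139.26   50.78]
```

```bash
python3 -m crank '[0,-1,0,0,30,0,-1,0,0,30,0,-1,-30,0,30,0,-1,-70,0,30,0,-1,-100,0,30,0,-1,-130,0,30,-4,-40,-130,0,60,-8,-80,-130,0,100,-12,-120,-130,0,100,-12,-139,-130,0,100]'
python3 - <<'E'
from h import *
np.set_printoptions(precision=2,suppress=True)
print(grip_uvw())
fs=save("c","top","scene")
for cam,(im,d) in zip(("top","scene"),fs):
  P=cloud(cam,d);im=im.astype(int)
  q=(P@B.T-M0)*1000;m=(im[...,0]>2*im[...,1])&(im[...,0]>70)&(np.abs(q-[0,-130,50]).max(-1)<60)
  print(cam,"red",m.sum(),np.percentile(q[m],[5,50,95],axis=0))
  for r in regions_of(cam,"roll")[:2]: print(cam,r["confidence"],r["extent"],np.percentile(q[r["region"]],[3,50,97],axis=0))
im=cv2.resize(fs[1][0][110:260,240:400],(640,600),interpolation=cv2.INTER_CUBIC);cv2.imwrite("pics/c2.png",im[:,:,::-1])
goto(pw(0,0,19),0,"grip"); print(status.state()["time"])
E
```

```text
time: 16.45
tool_pos: [0.5007, -0.0558, 0.2343]
tool_rot: [-0.034, 0.962, 0.214, 0.169]
contact_force: [1.2, -0.8, -0.4]
gripper_width: 0.958
[ -1.94   0.52 180.12]
top red 111 [[ -13.93 -143.86   31.18]
 [   4.71 -138.24   70.02]
 [  17.31 -133.37   72.96]]
top 0.95 [329.4, 252.8, 30.2, 49.3] [[-52.46 -20.59  32.25]
 [ -2.59   3.82  45.4 ]
 [ 37.41  26.09  52.01]]
scene red 129 [[ -14.74 -138.72   46.65]
 [   0.31 -133.79   59.56]
 [  14.84 -130.2    70.39]]
scene 0.57 [325.0, 207.4, 60.6, 36.4] [[-35.34   0.99   9.82]
 [  3.91  20.97  35.96]
 [ 69.48  29.49  50.12]]
grip shift mm [ 15.6  -2.9 160.5] tcp [ 0.56 -0.03  0.09]
16.65
```

View pics/c2.png

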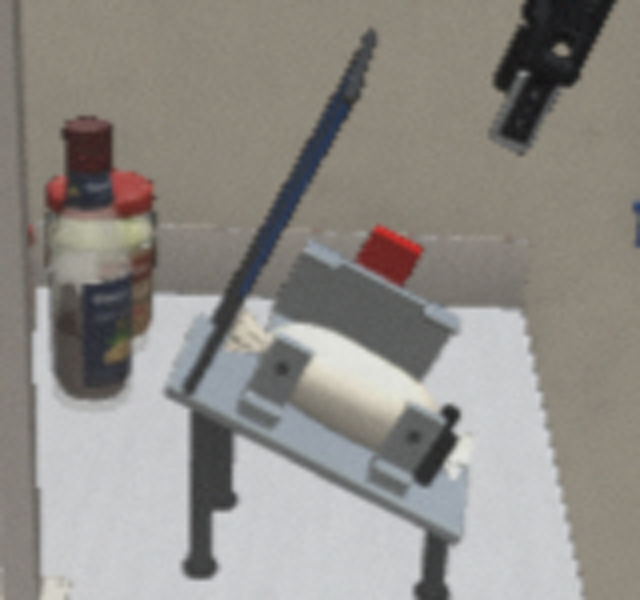

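```bash
python3 -m crank '[5,-3,30,0,100,10,-3,65,0,100,14,-3,100,0,100,15,-3,130,0,100,15,-3,150,0,100,15,-3,160,0,100,15,-3,160,0,100,15,-3,160,0,0,15,-3,160,0,0,15,-3,160,0,0]'
python3 -c "
from h import *
np.set_printoptions(precision=2,suppress=True)
print(grip_uvw())"
```

```text
time: 17.65
tool_pos: [0.5637, -0.0269, 0.0905]
tool_rot: [-0.034, 0.962, 0.213, 0.17]
contact_force: [-0.2, -0.7, 1.6]
gripper_width: 0.516
[ 0.13  0.16 20.54]
```

```bash
python3 -m crank '[0,0,0,0,0,0,0,0,0,0,-1,0,-10,0,0,-2,0,-20,0,0,-4,0,-40,0,0,-6,0,-58,0,0,-8,0,-75,0,0,-22,0,-90,0,0,-45,0,-105,0,0,-70,0,-115,0,0]'
python3 - <<'E'
from h import *
np.set_printoptions(precision=2,suppress=True)
print(grip_uvw())
fs=save("d","top","scene")
for cam,(im,d) in zip(("top","scene"),fs):
  q=(cloud(cam,d)@B.T-M0)*1000-grip_uvw()
  for r in regions_of(cam,"roll")[:2]: print(cam,r["confidence"],r["extent"],np.percentile(q[r["region"]],[3,50,97],axis=0))
  Pt=cloud(cam,d)
print(rot(),status.state()["tool_pos"],status.state()["joint_pos"])
E
```

```text
time: 18.65
tool_pos: [0.4673, -0.0706, 0.1754]
tool_rot: [-0.034, 0.961, 0.214, 0.17]
contact_force: [-0.4, -0.5, 0.6]
gripper_width: 0.001
[-59.96   1.3  142.21]
top 0.98 [328.4, 259.1, 25.0, 55.5] [[ -14.96  -20.05 -107.87]
 [  51.62    1.73  -93.4 ]
 [  97.45   24.09  -85.03]]
scene 0.79 [328.4, 207.1, 69.1, 35.0] [[ -19.79   -7.52 -134.34]
 [  54.26   15.77 -102.  ]
 [ 124.87   28.63  -86.64]]
[[ 0.85  0.42  0.31]
 [ 0.4  -0.91  0.14]
 [ 0.34  0.01 -0.94]] [ 0.47 -0.07  0.17] [-0.49 -0.55  2.18  0.28  1.3   0.6 ]
```

View pics/d.png

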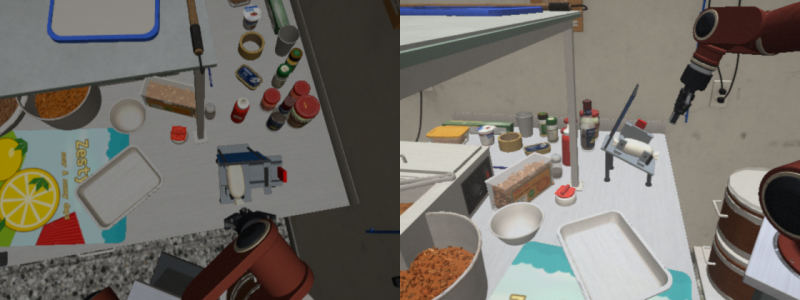

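Run:
```python
from h import *
np.set_printoptions(precision=1,suppress=True)
fs=[vision.grab_frame(c) for c in("top","scene")]
a=cv2.resize(fs[0][0][200:290,300:420],(533,400),interpolation=cv2.INTER_CUBIC);b=cv2.resize(fs[1][0][150:240,270:378],(480,400),interpolation=cv2.INTER_CUBIC)
im=np.hstack([a,b]);cv2.imwrite("pics/e.png",cv2.resize(im,(800,316))[:,:,::-1])
Q=[]
for cam,(I,d) in zip(("top","scene"),fs):
  q=(cloud(cam,d)@B.T-M0)*1000
  for r in regions_of(cam,"roll")[:1]: Q.append(q[r["region"]])
Q=np.vstack(Q);Q=Q[(Q[:,2]>5)&(Q[:,2]<70)&(np.abs(Q[:,1])<40)]
for u in range(-90,90,10):
  s=Q[(Q[:,0]>=u)&(Q[:,0]<u+10)]
  if len(s)>4: print(u,len(s),"v",np.percentile(s[:,1],[3,97]),"w",np.percentile(s[:,2],[3,97]), "v at top",np.median(s[s[:,2]>np.percentile(s[:,2],80),1]))
```

```text
-90 34 v [-10.1  12.6] w [26.9 50.6] v at top -7.562920603613965
-80 121 v [-14.4   9.3] w [31.4 50.7] v at top -6.715144890381858
-70 49 v [-10.7   9. ] w [32.8 45.8] v at top 0.2641843805388788
-60 72 v [-13.4  14.3] w [44.  53.7] v at top -0.17918466812794076
-50 109 v [-18.4  19.9] w [44.3 55.5] v at top -2.3837778882720153
-40 126 v [-20.1  21.9] w [42.3 57.4] v at top -2.649618173042101
-30 194 v [-20.5  27.3] w [21.8 56.2] v at top -1.0798449407920518
-20 201 v [-18.1  28.5] w [19.3 56. ] v at top 0.3088462523022917
-10 210 v [-19.6  29.3] w [15.  54.1] v at top 1.5554910248786191
0 211 v [-17.9  29.2] w [13.9 52.8] v at top 0.9868801557144369
10 201 v [-18.4  28.9] w [13.9 51.1] v at top 2.431943447564866
20 189 v [-15.3  27.6] w [12.1 48.4] v at top 3.013893646011928
30 95 v [-13.4  32.3] w [32.4 49.5] v at top 5.145009491007324
50 32 v [-0.2 17.1] w [ 9.6 25.4] v at top 6.8651071175217515
60 40 v [-2.  20.9] w [10.8 26.7] v at top 1.6064662983846512
```

View pics/e.png

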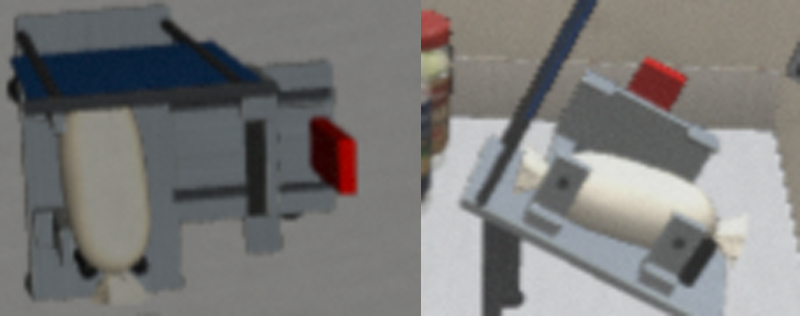

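```bash
python3 -m crank '[20,-2,0,0,100,42,-2,0,0,100,60,-2,5,0,100,62,-2,15,0,100,62,-2,30,0,100,62,-2,50,0,100,62,-2,75,0,100,62,-2,98,0,100,62,-2,112,0,100,62,-2,118,0,100]'
python3 -c "
from h import *
np.set_printoptions(precision=2,suppress=True)
print(grip_uvw())"
```

```text
time: 20.05
tool_pos: [0.5547, -0.0268, 0.0804]
tool_rot: [-0.036, 0.962, 0.213, 0.167]
contact_force: [0.5, -0.2, 0.3]
gripper_width: 0.999
[-11.35   3.96  14.82]
```

```bash
python3 -m crank '[0,0,-4,0,100,0,0,-4,0,0,0,0,-4,0,0,0,0,-4,0,0,0,0,-4,0,0,0,0,-4,0,0,0,0,-4,0,0,0,0,-4,0,0,0,0,-4,0,0,0,0,-4,0,0]'
python3 -c "
from h import *
np.set_printoptions(precision=2,suppress=True)
print(grip_uvw(),status.state()['ft_torque'])"
```

```text
time: 21.05
tool_pos: [0.5564, -0.0299, 0.0896]
tool_rot: [-0.032, 0.961, 0.214, 0.17]
contact_force: [-2.4, -5.7, 5.4]
gripper_width: 0.451
[-7.45  0.6  23.03] [-0.76  0.27 -0.04]
```

```bash
python3 -m crank '[0,0,0,0,0,0,0,-3,0,0,0,0,-6,0,0,-1,0,-9,0,0,-1,0,-12,0,0,-1,0,-16,0,0,-2,0,-20,0,0,-2,0,-24,0,0,-2,0,-24,0,0,-2,0,-24,0,0]'
python3 - <<'E'
from h import *
np.set_printoptions(precision=1,suppress=True)
print(grip_uvw(),status.state()['ft_torque'])
fs=[vision.grab_frame(c) for c in("wrist","scene")]
a=cv2.resize(fs[0][0],(420,315));b=cv2.resize(fs[1][0][150:240,270:378],(378,315),interpolation=cv2.INTER_CUBIC)
cv2.imwrite("pics/f.png",np.hstack([a,b])[:,:,::-1])
E
```

```text
time: 22.05
tool_pos: [0.5455, -0.0319, 0.1086]
tool_rot: [-0.035, 0.962, 0.213, 0.169]
contact_force: [-0.0, 0.4, 0.1]
gripper_width: -0.002
[-9.   3.2 44.8] [-0.   0.1  0. ]
```

View pics/f.png

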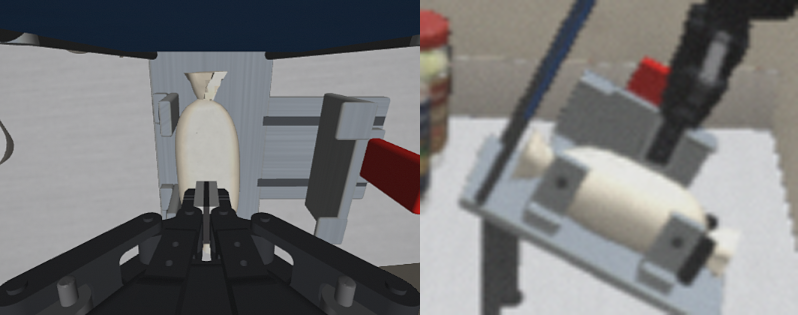

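Run:
```python
from h import *
np.set_printoptions(precision=1,suppress=True)
p=np.array(status.state()["tool_pos"]);Rm=rot()
for cam in("scene","wrist","top"):
  c=vision.get_calibration(cam)
  for n,X in {"tcp":p,"tcp-50z":p-.05*Rm[:,2],"M":pw(0,0,0),"roll0":pw(-9,3,29),"rolltop":pw(-9,3,54)}.items():
    x=np.array(c["R"])@X+c["t"];x=np.array(c["camera_matrix"])@x;print(cam,n,x[:2]/x[2],x[2]*1000)
I,d=vision.grab_frame("wrist");q=(cloud("wrist",d)@B.T-M0)*1000
for r in regions_of("wrist","roll")[:1]:
  m=r["region"]&(d>0);s=q[m];print("wrist roll",r["confidence"],r["extent"],np.percentile(s,[2,50,98],axis=0))
  for u in range(-90,90,10):
    t=s[(s[:,0]>=u)&(s[:,0]<u+10)]
    if len(t)>20: print(u,len(t),np.percentile(t[:,1],[2,98]),np.percentile(t[:,2],[2,98]))
bed=q[(d>0)&(abs(q[...,2])<20)];print("bed w",np.median(bed[:,2]))
for row in (240,250,260,270): print(row,[np.round(q[row,c]) for c in (255,265,275,285)],d[row,[255,265,275,285]])
I,d=vision.grab_frame("scene");q=(cloud("scene",d)@B.T-M0)*1000
for row in (188,192,195,198,201): print(row,[np.round(q[row,c]) for c in (333,336,339,342)])
```

```text
scene tcp [330.  208.9] 937.8057823941989
scene tcp-50z [338.6 191.2] 913.0941118704976
scene M [320.8 214.6] 953.0164388779029
scene roll0 [329.9 207.5] 936.4442004446305
scene rolltop [335.1 199.1] 924.2036720823743
wrist tcp [274.3 232.1] 190.2025127804592
wrist tcp-50z [274.2 270.8] 142.06549578533966
wrist M [278.8 201.2] 210.6500655650201
wrist roll0 [274.6 231.6] 186.74228899077562
wrist rolltop [274.9 252.2] 163.38323622887796
top tcp [328.5 252. ] 876.6780983787593
top tcp-50z [331.9 256.6] 826.9336135807176
top M [328.  244.1] 900.244094562755
top roll0 [328.8 251.6] 873.3902258573968
top rolltop [330.5 254.8] 848.8455680875787
wrist roll 0.69 [276.4, 215.1, 86.1, 244.8] [[-25.4 -20.9  30.1]
 [ 23.1   2.6  45.2]
 [ 67.6  24.2  53.4]]
-90 71 [-0.1  5.8] [30.4 36.5]
-80 24 [0.6 4.6] [30.4 34.3]
-40 48 [-22.9 -17.6] [36.6 45.8]
-30 192 [-23.3  24.2] [36. 48.]
-20 403 [-23.7  24.8] [32.3 50.1]
-10 987 [-22.1  24.4] [35.9 53.6]
0 1472 [-21.4  25.2] [35.3 54.1]
10 1588 [-20.1  25.8] [34.2 53.5]
20 1654 [-18.4  24.8] [33.5 52.3]
30 1587 [-15.3  22.9] [31.6 49.8]
40 1141 [-10.3  18
[... 413 characters left out ...]
 86.]), array([ 5., -1., 85.])] [0.1 0.1 0.1 0.1]
270 [array([ 2., 11., 87.]), array([ 6.,  7., 95.]), array([ 6.,  3., 94.]), array([ 6., -1., 94.])] [0.1 0.1 0.1 0.1]
188 [array([ -5., -92.,  35.]), array([ 4., 10., 83.]), array([-2., 14., 88.]), array([-7., 18., 93.])]
192 [array([ 4.,  8., 70.]), array([-0., 14., 76.]), array([-6., 15., 80.]), array([-12.,  16.,  83.])]
195 [array([ 1., 12., 65.]), array([-4., 18., 71.]), array([-9., 17., 74.]), array([-16.,  10.,  74.])]
198 [array([-4., -1., 52.]), array([-25., -93.,  14.]), array([-14.,  10.,  64.]), array([-38., -94.,  21.])]
201 [array([-6., 10., 50.]), array([-13.,   5.,  52.]), array([-19.,   0.,  53.]), array([-43., -95.,  14.])]
```

Run:
```python
from h import *
np.set_printoptions(precision=1,suppress=True)
p=np.array(status.state()["tool_pos"]);Rm=rot()
I,d=vision.grab_frame("wrist");T=((cloud("wrist",d)-p)@Rm)*1000
for row in range(238,300,4): print(row,[T[row,c] for c in (264,274,284)],I[row,274])
I,d=vision.grab_frame("scene");T=((cloud("scene",d)-p)@Rm)*1000
m=(d>0)&(np.abs(T[...,0])<25)&(np.abs(T[...,1])<40)&(T[...,2]>-120)&(T[...,2]<20)&(I.sum(-1)<200)
h=T[m];print(m.sum(),np.histogram(h[:,2],bins=np.arange(-120,21,10)),h[np.argsort(-h[:,2])[:12]])
print(I[195:203:2,330:346:2].sum(-1)); print(T[195:203:2,330:346:2,2])
```

```text
238 [array([  6.6,  -5.5, -25.9]), array([  7.5,  -0.1, -28.1]), array([  7.5,   5.1, -28.1])] [191 189 184]
242 [array([ 10.4,  -4.9, -40.6]), array([ 10.3,  -0.1, -40.1]), array([ 11. ,   4.7, -41.9])] [6 4 8]
246 [array([ 10.5,  -4.8, -45.5]), array([ 10.5,  -0.1, -45.5]), array([ 10.5,   4.6, -45.5])] [27 27 29]
250 [array([ 10.2,  -4.7, -49.4]), array([ 10.6,  -0.1, -50.2]), array([ 10.3,   4.5, -49.6])] [26 24 28]
254 [array([ 10.7,  -4.5, -54.7]), array([ 10. ,  -0.1, -53.3]), array([ 10.8,   4.3, -55. ])] [28 27 29]
258 [array([ 10.3,  -4.4, -57.9]), array([ 10.6,  -0.1, -58.6]), array([ 10.4,   4.2, -58.1])] [27 29 29]
262 [array([ 10.7,  -4.2, -62.6]), array([ 10.5,  -0.1, -62.1]), array([ 10.7,   4.1, -62.5])] [29 29 30]
266 [array([ 10.4,  -4.1, -65.6]), array([ 10.6,  -0.1, -65.8]), array([ 10.1,   4. , -64.9])] [27 28 28]
270 [array([ 11.1,  -4. , -70.2]), array([ 10.3,  -0.1, -68.8]), array([ 10.4,   3.9, -68.9])] [27 26 28]
274 [array([ 10.4,  -3.9, -72.1]), array([ 10.3,  -0.1, -72. ]), array([ 10.2,   3.8, -71.7])] [26 27 28]
278 [array([ 11.5,  -3.7, -77.2]), array
[... 702 characters left out ...]
  -70,  -60,  -50,  -40,  -30,  -20,
        -10,    0,   10,   20])) [[ -0.1 -12.5 -43. ]
 [  4.9 -12.2 -43.2]
 [  2.9 -12.  -44.1]
 [ -2.  -13.2 -44.3]
 [  5.8 -11.5 -45.2]
 [ -4.  -13.4 -45.3]
 [  1.  -13.2 -45.6]
 [ -3.3 -10.8 -46.4]
 [  3.9 -12.6 -46.7]
 [ -0.5  -8.9 -46.9]
 [ -0.8 -14.6 -47.2]
 [  2.  -13.1 -47.8]]
[[406 323 253 150 149 160 309 287]
 [660 616 428 323 289 287 300 300]
 [682 681 669 617 462 311 289 291]
 [687 683 675 674 679 620 413 305]]
[[  14.1  -38.3  -41.5  -44.1  -47.2 -427.5  -47.6   -2.8]
 [ -25.8  -26.4  -34.7  -36.5  -39.4  -40.5    4.9    2.9]
 [ -26.4  -26.6  -27.3  -25.9   14.5   12.9   10.1    7.3]
 [ -22.7  -23.2  -24.6  -25.4  -25.3  -23.9   15.3   12.7]]
```

```bash
sed -i 's/-\.0187/-.0587/g' h.py; python3 -c "
from h import *
np.set_printoptions(precision=1,suppress=True)
print(grip_uvw(),status.state()['time']);goto(pw(-9,2,26),0,'g',-.062)"
```

```text
[-5.3  3.3 84.7] 22.4
g shift mm [ 1.6  1.  62.1] tcp [ 0.6 -0.   0.1]
```

```bash
python3 -m crank '[2,1,0,0,100,2,1,0,0,100,2,1,0,0,100,2,1,0,0,100,2,1,0,0,100,2,1,5,0,100,2,1,20,0,100,2,1,40,0,100,2,1,55,0,100,2,1,62,0,100]'
python3 -m crank '[0,0,0,0,100,0,0,0,0,0,0,0,0,0,0,0,0,0,0,0,0,0,0,0,0,0,0,0,0,0,0,0,0,0,0,0,0,0,0,0,0,0,0,0,0,0,0,0,0,0]'
python3 -c "
from h import *
np.set_printoptions(precision=1,suppress=True)
print(grip_uvw())"
```

```text
time: 23.4
tool_pos: [0.5661, -0.0231, 0.0491]
tool_rot: [-0.035, 0.962, 0.213, 0.168]
contact_force: [-0.2, -0.1, -0.5]
gripper_width: 0.997
time: 24.4
tool_pos: [0.5679, -0.0241, 0.0527]
tool_rot: [-0.034, 0.962, 0.213, 0.17]
contact_force: [-4.6, -0.3, 6.5]
gripper_width: 0.568
[-7.8  1.1 24.1]
```

```bash
python3 -m crank '[0,0,-5,0,0,-1,0,-10,0,0,-2,0,-20,0,0,-3,0,-32,0,0,-5,0,-48,0,0,-7,0,-64,0,0,-8,0,-80,0,0,-16,0,-92,0,0,-20,0,-100,0,0,-20,0,-100,0,0]'
python3 - <<'E'
from h import *
np.set_printoptions(precision=1,suppress=True)
print(grip_uvw(),status.state()["ft_torque"])
I,d=vision.grab_frame("wrist");I2,d2=vision.grab_frame("scene");q=(cloud("scene",d2)@B.T-M0)*1000-grip_uvw()
r=regions_of("scene","roll")[0];print(r["confidence"],np.percentile(q[r["region"]],[3,50,97],axis=0))
cv2.imwrite("pics/g.png",np.hstack([cv2.resize(I,(420,315)),cv2.resize(I2[120:240,260:404],(378,315),interpolation=cv2.INTER_CUBIC)])[:,:,::-1])
E
```

```text
time: 25.4
tool_pos: [0.5187, -0.0458, 0.1394]
tool_rot: [-0.034, 0.962, 0.213, 0.169]
contact_force: [0.3, -0.6, -1.4]
gripper_width: 0.569
[-19.9   2.3 125.3] [-0.1  0.3  0. ]
0.75 [[-70.5  -3.7 -14. ]
 [ 19.9  15.8   7.3]
 [ 75.2  26.3  26.3]]
```

View pics/g.png

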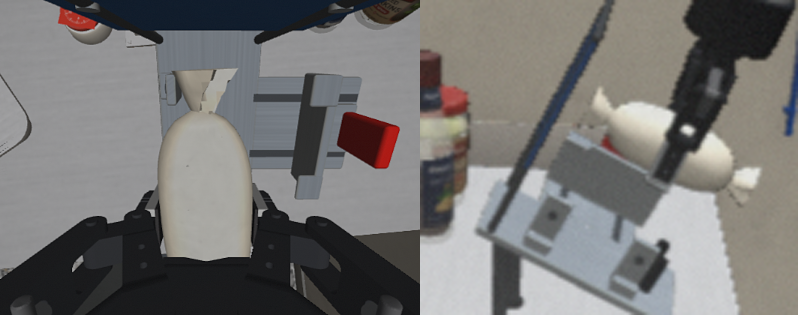

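```bash
python3 -m crank '[-15,-20,-35,0,0,-25,-45,-70,0,0,-30,-75,-105,5,0,-30,-105,-140,13,0,-28,-145,-165,21,0,-25,-190,-170,29,0,-20,-236,-172,37,0,-15,-280,-174,45,0,-10,-320,-176,53,0,-10,-360,-178,53,0]'
python3 - <<'E'
from h import *
np.set_printoptions(precision=4,suppress=True)
s=status.state();Rm=rot();print(s["joint_pos"],Rm,s["tool_pos"])
print("roll az",np.degrees(np.arctan2(Rm[1,0],Rm[0,0])),"tilt",np.degrees(np.arccos(-Rm[2,2])),"az",np.degrees(np.arctan2(Rm[1,2],Rm[0,2])))
for n,D in {"in":[-.1,-.17,0],"left":[-.12,.12,0],"up":[0,0,.1]}.items(): print(n,Rm.T@np.array(D)*1000)
E
```

```text
time: 26.55
tool_pos: [0.3222, 0.2106, 0.2969]
tool_rot: [-0.102, 0.961, -0.215, 0.137]
contact_force: [0.3, -0.5, -2.7]
gripper_width: 0.56
[ 0.3706 -0.9198  2.1768  0.0172  1.5411  2.3843] [[ 0.8698 -0.3858  0.3076]
 [-0.442  -0.8864  0.1379]
 [ 0.2195 -0.2559 -0.9415]] [0.3222 0.2106 0.2969]
roll az -26.936392568576064 tilt 19.702277704727464 az 24.147508733985077
in [-11.8448 189.2646 -54.209 ]
left [-157.4079  -60.0666  -20.3658]
up [ 21.9466 -25.5917 -94.1457]
```

```bash
cat >> h.py <<'E'
def rep():
    s=status.state();Rm=rot();np.set_printoptions(precision=4,suppress=True)
    print(s["joint_pos"],s["tool_pos"],"roll az %.1f el %.1f lat %.1f"%(np.degrees(np.arctan2(Rm[1,0],Rm[0,0])),np.degrees(np.arcsin(Rm[2,0])),np.degrees(np.arcsin(Rm[2,1]))),"w",s["gripper_width"])
    for n,D in {"in":[-.1,-.17,0],"up":[0,0,.1]}.items(): print(n,np.round(Rm.T@np.array(D)*1000))
E
python3 -m crank '[-40,-15,-5,0,0,-80,-30,-10,0,0,-120,-45,-15,0,0,-157,-60,-20,0,0,-160,-13,-34,0,0,-163,35,-47,0,0,-166,82,-61,0,0,-169,129,-74,0,0,-169,129,-74,0,0,-169,129,-74,0,0]' | head -1
python3 -c "
from h import *
rep()"
```

```text
time: 27.55
[ 1.1323 -1.0091  2.1676 -0.2359  1.7502  3.0741] [0.1282 0.2773 0.3231] roll az -26.8 el 13.3 lat -12.7 w 0.5623481724113344
in [-12. 191. -47.]
up [ 23. -22. -95.]
```

```bash
python3 -m crank '[10,42,-7,0,0,20,84,-14,0,0,30,126,-21,0,0,40,168,-29,0,0,40,168,-29,0,0,40,168,-29,0,0,40,168,-29,0,0,40,168,-29,0,0,40,168,-29,0,0,40,168,-29,0,0]' | head -1
python3 -c "
from h import *
rep()"
```

```text
time: 28.55
[ 1.2286 -1.0098  2.0828 -0.2765  1.8891  3.1347] [0.0981 0.2531 0.372 ] roll az -26.9 el 14.0 lat -10.8 w 0.5657744549887145
in [-12. 193. -41.]
up [ 24. -19. -95.]
```

```bash
python3 -m crank '[35,26,16,0,0,70,52,32,0,0,105,79,48,0,0,141,105,64,0,0,141,105,64,0,0,141,105,64,0,0,141,105,64,0,0,141,105,64,0,0,141,105,64,0,0,141,105,64,0,0]' | head -1
python3 -c "
from h import *
rep()"
```

```text
time: 29.55
[ 0.3777 -1.0098  2.1056 -0.0622  1.7752  2.377 ] [0.267  0.1651 0.3556] roll az -26.8 el 13.0 lat -8.9 w 0.5637537707772337
in [-12. 194. -34.]
up [ 23. -15. -96.]
```

```bash
python3 -m crank '[-30,32,-11,0,0,-60,64,-22,0,0,-105,114,-40,0,0,-105,114,-40,0,0,-105,114,-40,0,0,-105,114,-40,0,0,-105,114,-40,0,0,-105,114,-40,0,0,-105,114,-40,0,0,-105,114,-40,0,0]' | head -1
python3 -c "
from h import *
rep()"
python3 -m crank '[-30,32,-11,0,0,-60,64,-22,0,0,-105,114,-40,0,0,-105,114,-40,0,0,-105,114,-40,0,0,-105,114,-40,0,0,-105,114,-40,0,0,-105,114,-40,0,0,-105,114,-40,0,0,-105,114,-40,0,0]' | head -1
python3 - <<'E'
from h import *
rep()
Rm=rot();p=np.array(status.state()["tool_pos"])
I,d=vision.grab_frame("scene");P=cloud("scene",d);r=regions_of("scene","roll")[0];Q=P[r["region"]];T=(Q-p)@Rm*1000
print(r["confidence"],"tool frame",np.percentile(T,[3,50,97],axis=0)); print("axis",np.linalg.svd(Q-Q.mean(0),full_matrices=False)[2][0])
print(status.state()["time"])
E
```

```text
time: 30.55
[ 0.8526 -1.0099  2.0313 -0.2002  1.934   2.7867] [0.1622 0.2093 0.397 ] roll az -26.7 el 13.0 lat -6.9 w 0.5660174122570828
in [-13. 195. -27.]
up [ 23. -12. -97.]
time: 31.55
[ 1.2832 -1.0097  1.963  -0.2808  2.1198  3.1347] [0.059  0.1985 0.4342] roll az -25.6 el 13.1 lat -4.8 w 0.5631441246542287
in [-16. 195. -21.]
up [ 23.  -8. -97.]
0.34 tool frame [[ 594.9936 -141.0094  461.1054]
 [ 617.7121 -132.2164  525.832 ]
 [ 652.03   -119.8211  593.361 ]]
axis [-0.3722  0.2652  0.8895]
31.65
```

Run:
```python
from h import *
goto(np.array([.408,.318,.14]),0,"above",-.0637);goto(np.array([.408,.318,.045]),0,"low",-.0637)
```

```text
above shift mm [ 190.1 -227.5  431. ] tcp [0.4233 0.3168 0.0782]
low shift mm [ 168.6 -219.5  523.2] tcp [ 0.4233  0.3168 -0.0168]
```

```bash
python3 -m crank '[25,-30,25,4,0,50,-60,55,4,0,75,-90,90,4,0,100,-120,125,4,0,122,-148,162,4,0,142,-172,200,4,0,158,-192,240,4,0,172,-208,284,4,0,182,-220,328,4,0,188,-226,370,4,0]'
python3 - <<'E'
from h import *
rep()
Rm=rot();p=np.array(status.state()["tool_pos"])
fs=[vision.grab_frame(c) for c in("top","scene")]
for cam,(I,d) in zip(("top","scene"),fs):
  P=cloud(cam,d);r=regions_of(cam,"roll")[0];Q=P[r["region"]&(d>0)];T=(Q-p)@Rm*1000
  print(cam,r["confidence"],"tool frame",np.percentile(T,[3,50,97],axis=0))
  for r in regions_of(cam,"tray")[:1]: print("tray",np.percentile(P[r["region"]],[1,50,99],axis=0))
b=cv2.resize(fs[1][0][150:420,200:460],(390,405));a=cv2.resize(fs[0][0][150:330,60:240],(405,405))
cv2.imwrite("pics/i.png",np.hstack([a,b])[:,:,::-1])
goto(np.array([.408,.318,.045]),0,"low",-.0637)
E
```

```text
time: 32.65
tool_pos: [0.4071, 0.3176, 0.1347]
tool_rot: [-0.021, 0.961, -0.248, 0.12]
contact_force: [0.9, 0.5, -1.7]
gripper_width: 0.565
[ 0.6129 -0.297   2.0509 -0.1661  1.2042  2.7345] [0.4071 0.3176 0.1347] roll az -29.6 el 12.7 lat -5.7 w 0.5654345298501524
in [ -3. 196. -21.]
up [ 22. -10. -97.]
top 0.9 tool frame [[-71.4375 -22.2836 -88.9377]
 [ 32.1374   2.4277 -79.2784]
 [ 77.2036  22.7342 -50.5378]]
tray [[ 0.2694  0.1933 -0.0012]
 [ 0.4237  0.3027  0.0039]
 [ 0.5452  0.3928  0.1802]]
scene 0.79 tool frame [[-78.3033 -19.6424 -78.6306]
 [-39.5108  -0.4959 -63.8175]
 [  1.2951  19.3468 -38.9214]]
tray [[0.2666 0.2113 0.0008]
 [0.4025 0.3107 0.0036]
 [0.5444 0.4297 0.0392]]
low shift mm [-19.6   9.8 155.8] tcp [ 0.4235  0.3169 -0.0168]
```

View pics/i.png

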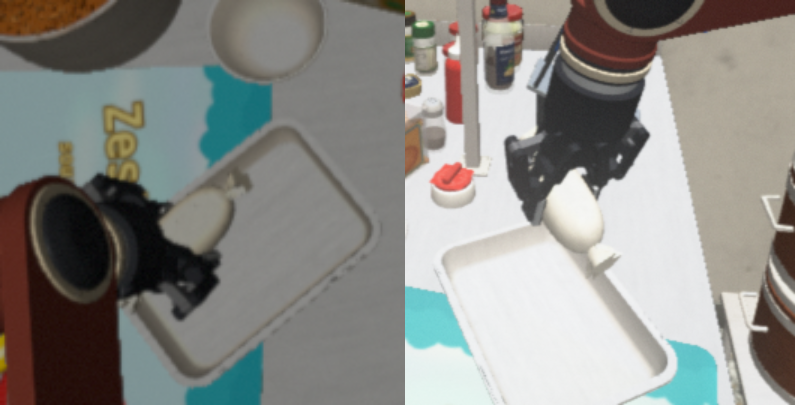

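```bash
python3 -m crank '[-4,2,35,0,0,-9,5,70,0,0,-14,7,105,0,0,-17,9,135,0,0,-19,10,150,0,0,-20,10,156,0,0,-20,10,159,0,0,-21,10,162,0,0,-21,10,162,0,0,-21,10,162,0,0]'
python3 - <<'E'
from h import *
rep()
Rm=rot();p=np.array(status.state()["tool_pos"]);print("grip",p-.0637*Rm[:,2])
for cam in("top","scene"):
  I,d=vision.grab_frame(cam);P=cloud(cam,d);r=regions_of(cam,"roll")[0];Q=P[r["region"]&(d>0)];T=(Q-p)@Rm*1000
  print(cam,r["confidence"],np.percentile(Q,[2,50,98],axis=0),"tool frame",np.percentile(T,[3,50,97],axis=0))
E
```

```text
time: 33.95
tool_pos: [0.4247, 0.3172, -0.023]
tool_rot: [-0.023, 0.961, -0.248, 0.122]
contact_force: [0.5, -3.1, 5.9]
gripper_width: 0.562
[ 0.5912 -0.04    2.1215 -0.1981  0.8723  2.78  ] [ 0.4247  0.3172 -0.023 ] roll az -29.6 el 12.9 lat -5.9 w 0.5619039621041697
in [ -3. 196. -22.]
up [ 22. -10. -97.]
grip [0.409  0.3183 0.0388]
top 0.91 [[0.4077 0.2767 0.0429]
 [0.436  0.2968 0.0628]
 [0.4789 0.3282 0.0702]] tool frame [[  9.6132 -20.9749 -88.8376]
 [ 36.9878   0.9378 -79.2829]
 [ 77.6492  21.4239 -58.161 ]]
scene 0.89 [[0.341  0.2835 0.0055]
 [0.3823 0.3411 0.0427]
 [0.4767 0.3572 0.0666]] tool frame [[-75.6377 -23.8789 -86.2431]
 [-32.0798  -4.6695 -72.4278]
 [ 73.6636  16.4686 -47.6959]]
```

```bash
python3 -m crank '[0,0,1,0,0,0,0,2,0,0,-1,0,4,0,0,-1,1,5,0,0,-1,1,6,0,0,-2,1,7,0,0,-2,1,8,0,0,-2,1,9,0,0,-2,1,9,0,0,-2,1,9,0,0]'
python3 - <<'E'
from h import *
rep()
Rm=rot();p=np.array(status.state()["tool_pos"]);print("grip",p-.0637*Rm[:,2])
for cam in("top","scene"):
  I,d=vision.grab_frame(cam);P=cloud(cam,d);r=regions_of(cam,"roll")[0];Q=P[r["region"]&(d>0)]
  e=np.array([np.cos(np.radians(-29.6)),np.sin(np.radians(-29.6))]);s=(Q[:,:2]-[.408,.318])@e
  print(cam,r["confidence"],[(a,round(float(np.percentile(Q[(s>a)&(s<a+.015),2],97)),4)) for a in np.arange(-.075,.07,.015) if ((s>a)&(s<a+.015)).sum()>5])
E
```

```text
time: 35.15
tool_pos: [0.4287, 0.3175, -0.0282]
tool_rot: [-0.023, 0.961, -0.247, 0.125]
contact_force: [0.7, -10.5, 21.8]
gripper_width: 0.561
[ 0.5895 -0.0248  2.1187 -0.206   0.8548  2.7846] [ 0.4287  0.3175 -0.0282] roll az -29.6 el 13.2 lat -6.1 w 0.5606388017935735
in [ -3. 196. -22.]
up [ 23. -11. -97.]
grip [0.4127 0.3186 0.0334]
top 0.88 [(np.float64(0.0), 0.0608), (np.float64(0.015), 0.0609), (np.float64(0.03), 0.061), (np.float64(0.045), 0.0595), (np.float64(0.06000000000000001), 0.053)]
scene 0.71 [(np.float64(-0.075), 0.0342), (np.float64(-0.06), 0.0403), (np.float64(-0.045), 0.0492), (np.float64(-0.03), 0.0542), (np.float64(-0.015), 0.0569), (np.float64(0.0), 0.054), (np.float64(0.045), 0.0535), (np.float64(0.06000000000000001), 0.0534)]
```

```bash
python3 -m crank '[0,0,-1,0,60,0,0,-2,0,66,0,0,-3,0,75,0,0,-3,0,90,0,0,-3,0,90,0,0,-8,0,90,0,0,-25,0,90,0,0,-50,0,90,0,0,-85,0,90,0,0,-120,0,90]' 
python3 -m crank '[-10,0,-30,0,90,-20,0,-60,0,90,-30,0,-95,0,90,-40,0,-125,0,90,-70,30,-125,0,90,-100,60,-125,0,90,-130,90,-125,0,90,-130,90,-125,0,90,-130,90,-125,0,90,-130,90,-125,0,90]'
python3 - <<'E'
from h import *
rep()
e=np.array([np.cos(np.radians(-29.6)),np.sin(np.radians(-29.6))]);f=np.array([-e[1],e[0]])
fs=[vision.grab_frame(c) for c in("top","scene")]
for cam,(I,d) in zip(("top","scene"),fs):
  P=cloud(cam,d);r=regions_of(cam,"roll")[0];Q=P[r["region"]&(d>0)];D=Q[:,:2]-[.408,.318];s=D@e;t=D@f
  print(cam,r["confidence"],"s",np.percentile(s,[1,50,99]),"t",np.percentile(t,[1,50,99]),"z",np.percentile(Q[:,2],[2,50,98]))
  v=np.linalg.svd(D-D.mean(0),full_matrices=False)[2][0];print("az",np.degrees(np.arctan2(v[1],v[0])))
  q=(P@B.T-M0)*1000;m=(I[...,0].astype(int)>2*I[...,1].astype(int))&(I[...,0]>70)&(np.abs(q-[0,-130,50]).max(-1)<60);print("red",m.sum(),np.percentile(q[m],[5,50,95],axis=0) if m.any() else 0)
  for n in ("soy_bottle","sauce_red","pepper_shaker","kitchen_timer"):
    for r in regions_of(cam,n)[:1]: print(n,round(r["confidence"],2),np.median(P[r["region"]],0))
b=fs[1][0];a=fs[0][0];cv2.imwrite("pics/j.png",cv2.resize(np.hstack([a,b]),(800,300),interpolation=cv2.INTER_AREA)[:,:,::-1])
E
```

```text
time: 36.35
tool_pos: [0.3923, 0.3176, 0.0816]
tool_rot: [-0.02, 0.961, -0.248, 0.119]
contact_force: [0.9, -0.3, -0.1]
gripper_width: 0.901
time: 37.35
tool_pos: [0.2113, 0.3046, 0.1657]
tool_rot: [-0.021, 0.961, -0.248, 0.12]
contact_force: [1.5, -0.3, -0.3]
gripper_width: 0.901
[ 0.9391 -0.7182  2.2759 -0.2087  1.456   3.0257] [0.2113 0.3046 0.1657] roll az -29.6 el 12.7 lat -5.8 w 0.9008112975586738
in [ -3. 196. -21.]
up [ 22. -10. -97.]
top 0.92 s [-0.0653  0.0111  0.0852] t [-0.0244 -0.0035  0.0274] z [0.0019 0.0454 0.0552]
az 146.6594906204916
red 109 [[ -13.5592 -143.7762   32.8396]
 [   4.1363 -138.823    69.3736]
 [  17.533  -133.5972   72.1339]]
sauce_red 0.92 [0.7727 0.0258 0.1054]
pepper_shaker 0.52 [0.7468 0.1217 0.0687]
kitchen_timer 0.51 [0.7719 0.0255 0.105 ]
scene 0.84 s [-0.0675 -0.0137  0.0877] t [-0.0224  0.0073  0.0278] z [0.0045 0.0432 0.0547]
az 148.34513956756942
red 132 [[ -14.4893 -140.1473   46.5055]
 [  -0.2384 -133.7013   59.2216]
 [  14.5862 -130.9147   69.8718]]
soy_bottle 0.66 [ 0.7914 -0.0862  0.099 ]
sauce_red 0.8 [0.7832 0.0486 0.0751]
pepper_shaker 0.72 [0.745  0.1335 0.0473]
kitchen_timer 0.67 [0.6381 0.2153 0.0313]
```

View pics/j.png

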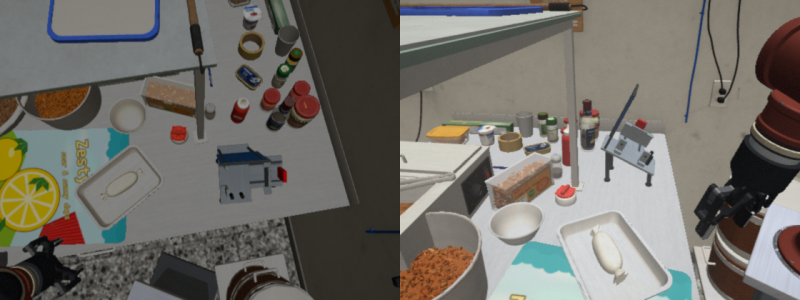

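```bash
python3 -c "
from plant import order,status
print(order.job_done(),status.state()['time'])"
```

```text
the job is handed in; nothing more can be done
the job is handed in; nothing more can be done
```

The job is handed in. The jaw is open, and the roll lies lengthwise in the tray. The last reading before hand-in put it about 10 mm off centre along the length, 2 mm across and 1 to 3° off the tray's axis. The clock stood at about 38 s of the 53 s allowed.

**How it was done**
- **Tilt:** a move cannot tilt the hand directly. I commanded poses out of reach, and each call then tilted the hand about 3°. I used this to lean the hand about 20° for the press, then to bring it partly upright before the tray.
- **Jaw:** I pulled it by the red handle to its stop, met about 9 N there, and it measured about 65 mm open.
- **Laying down:** I lowered the roll until it pressed on the tray with about 24 N, released it and drew back. By the depth readings one end may have settled about 5 mm at release.

**What went wrong:** the first two grasps of the roll slipped off it. The first shifted it about 10 mm down the slope and left its low end resting on the pegs. Both cameras showed the shut fingertips about 40 mm short of the reported TCP, which disagrees with the description. After correcting for that, the third grasp held.

**Last checks**
- The jaw handle is still at the open position.
- The last scene image puts all four bystanders within about 2 mm of where they started.
- The top view missed the soy bottle and mistook the sauce bottle for the timer; the scene view found all four correctly.
- The robot was touching nothing.

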